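# Roll a sample jar up its rack's ramp to the stop

## Robot

A 6-joint arm with a two-finger parallel gripper is mounted at the origin on a cart in front of the work surface, level with it; the furniture and walls round the work are solid. World frame = base frame: x ahead of the robot, y to its left, z up, the work surface at z = 0. Lengths are in m, angles in rad, forces in N, time in s.
With the tool pointing down it reaches from about 0.425 to 0.95 m from the base axis. Payload 3.5 kg.
Tool frame: the origin (TCP) lies on the centre line of the jaws, within the pads' length; the fingertips stand 11 mm ahead of it and the grasp point (between the pads) lies 8 mm behind it; y points along the fingers, x is the direction in which the jaws open and shut, and the axes are right-handed (so a half turn about y gives the same grasp; the last joint's range is limited). The gripper opens to 85 mm and grips with 20 to 120 N. Pads are 22 mm wide; open, the fingers measure 114 mm over their backs; the gripper's body (76 mm by 85 mm) begins 54 mm behind the grasp point. The pads swing forward as they close: fully open they stand 13 mm farther back than shut.
Start: joints at [-1.355, 0.286, 1.577, -0, 1.279, -0.15], TCP at [0.241, -0.63, 0.242] pointing down, gripper open.
Joint ranges: [-2.77, 2.77], [-0.9, 2.22], [0.21, 2.48], [-1.53, 4.67], [0.24, 2.81], [-2.84, 2.84]. Speed limits (rad/s): [2.79, 2.79, 3.14, 3.14, 3.14, 3.14].

## Interface

Orientations are given as a unit quaternion [x, y, z, w].
In Python, from plant import get_state, read_camera, sign_off gives the robot as it stands.
- The arm moves only by the shell command python3 -m inch 'ROWS' [FORCE]. ROWS is JSON, a list of rows, each an object of numbers: "ax", "ay", "az": the turn, a rotation vector about the tool's x, y, z in rad; "x", "y", "z": the shift along the tool's x, y, z in mm; "hand": the closure, from -1 (fully open) to 1 (shut). In form: [{"ax": .., "ay": .., "az": .., "x": .., "y": .., "z": .., "hand": ..}, ...]. A call has 1 to 5 rows; each row shifts and turns the commanded pose from where the row before left it, along the tool's axes as they then stand; what a row does not reach is not made up. A row lasts 1/12 s, in which the tool goes at most 41.7 mm and 7.16 degrees, less where a joint would pass 70% of its speed; a pose out of reach is approached as far as the arm can. A call with a gripper value outside its range is refused whole. The fingers move at their own pace and stop on an object; FORCE is the grip in N (left out, the last holds). Time passes only in rows, so rows that do not move let the fingers close. It gives the time, the measured TCP pose, the force and the opening at its end, in the units of the state.
- get_state(): the state, without advancing time (a new reading comes with each control period).
- read_camera(name): name is "scene" or "top"; returns a dict with "img" (400x640x3 uint8, red, green, blue), "fov_y" (degrees; the focal length in pixels is half the picture's height over the tangent of half this angle, whatever the lens; pixels are square), "cx", "cy" (the principal point, pixels), "distortion" ([k1, k2, p1, p2, k3] as OpenCV has them; the pictures are not rectified), "T" (4x4, takes a point from camera to world coordinates). Camera axes: x right, y down, z forward; pixel columns grow to the right and rows downward; lengths in m; the calibration is good to about 2 mm. A picture is of the moment at which its call begins. There is no depth.
- sign_off(): hands the job in, once; it reports no verdict.
The state is a dict: "time": time; "qpos": joint angles; "dq": joint speeds; "joint_efforts": joint torques, N m; "eef_pos": TCP position; "tcp_rot": TCP orientation; "contact_force": force on the tool from outside, world axes, zero at the start; "wrist_torque": the same for the moment, N m; "opening": opening from 0.0 (shut) to 1.0 (fully open).
Only numpy, scipy, OpenCV 4.12 (cv2) and the standard library are available. Lean on these libraries where they do the work, as an engineer would, in place of code of your own. Each camera call takes 0.05 s, during which the arm holds its last target. There are 200 camera calls.

## Task

The big white sample jar lies on the desk at the foot of the small wooden ramp rack. With the fingertips behind it, push the jar steadily up the ramp and over the crest until it rests in the shallow seat against the stop board, then take the hand away. Keep the fingers behind it all the way up so that it never rolls back; the jar is only pushed, not lifted or carried, and not rammed or squeezed hard against the stop. Leave the glue stick, the round tile and the stapler where they are.

Things in the scene. Friction and masses are not known exactly. Their poses are not given: they have to be found in the camera images.
- jar_centre (a point): Centre (half-way along, on the axis) of the closed white plastic jar lying on its side: 170 mm long, body 72 mm in diameter over 150 mm, cap 68 mm over the last 20 mm; 0.2 to 0.4 kg; smooth, rolls freely. z axis along the jar towards the cap; x, y turn as it rolls. It starts on the flat desk (centre 36 mm up), within 0.1 rad of parallel to the ramp's foot edge, 50 to 90 mm before it.
- jar_rack: Wooden ramp rack, fixed, 198 x 236 mm. Origin: middle of the ramp's foot edge, on the desk, flush with it; x level, uphill (the way to push); y along the foot edge; z up. The bed rises at 8 degrees to the crest. Side rails 8 mm thick stand about 14 mm above the 220 mm wide bed (y = -110 to 110 mm). Upright stop board: face at x = 184 mm, top 62 mm above the desk.
- rack_slope: The ramp's sloping bed, part of the rack: 131 mm long, 220 mm wide. Origin: middle of the foot edge, as the rack's; x up along the slope, y along the foot edge, z square to the slope (8 degrees off vertical). A jar let go on it rolls back down.
- crest (a point): Middle of the crest line where the slope ends: 130 mm uphill of the rack's origin, 18 mm above the desk; axes as the rack's. From here the seat falls at 6 degrees to the stop board. Once the jar's centre is about 5 mm past the crest it rolls on into the seat by itself.
- seat (a point): Where the jar's centre is when it rests in the seat against the stop board, midway between the rails: 148 mm uphill of the rack's origin, 53 mm above the desk; axes as the rack's. Anywhere between the rails will do.
- glue_stick: Upright glue stick, 28 mm in diameter, 90 mm tall, loose on the desk behind the stop board; origin in the centre of its underside. Not to be disturbed.
- cal_puck: Flat round black-rimmed white tile, 50 mm in diameter, 12 mm high, loose on the desk beside the ramp's foot; origin in the centre of its underside. Not to be disturbed.
- stapler: Desk stapler, 125 x 34 x 42 mm, loose on the desk behind the stop board; origin in the centre of its underside, x along its length. Not to be disturbed.

How it is judged:
By the outcome, as a careful person would: the job done as asked, in the order asked, and still so for the second after the job is handed in, with the robot touching nothing.
It also fails if it takes over 43 s, if anything falls off the work surface, if the arm or the gripper's body presses on something with over 40 N, if the wrist force passes 120 N, or if a joint passes its speed limit or range.

## Working session

There is one attempt and no reset: what is moved stays moved. The work goes in short steps, Python scripts to look and compute and a shell command to move; the robot and the scene stay as the last step left them, time stands still between calls to the robot, and variables do not carry over. Pictures are saved under pics/ and viewed, about 8 in all and at most 12, crops included, and the job is handed in when it is done.

```bash
ls; mkdir -p pics; python3 - <<'E'
from plant import *
import cv2,numpy as np,pickle
s=get_state();print(s)
d={}
for n in("scene","top"):
    c=read_camera(n);d[n]=c
    cv2.imwrite(f"pics/{n}0.png",c["img"][:,:,::-1]);print(n,c["fov_y"],c["cx"],c["cy"],c["distortion"],np.round(c["T"],3).tolist())
pickle.dump(d,open("cam0.pkl","wb"))
E
```

```text
pics
{'time': 0.0, 'qpos': array([-1.35498756e+00,  2.87199111e-01,  1.57819364e+00, -2.88992738e-06,
        1.27858963e+00, -1.49985868e-01]), 'dq': array([-0.00104569, -0.00162004, -0.00169666, -0.0018367 , -0.00042534,
        0.00277676]), 'joint_efforts': array([-5.37170240e-05, -4.05981553e+01, -2.92626393e+01, -1.19237484e-04,
        5.61918292e-03, -7.15178700e-06]), 'eef_pos': array([ 0.24133993, -0.62969984,  0.24091584]), 'tcp_rot': array([-0.58202311,  0.40133767, -0.4001028 ,  0.58317658]), 'contact_force': array([ 0.1591369 , -0.99378871, -0.71848226]), 'wrist_torque': array([ 0.02505524, -0.06914659,  0.0070221 ]), 'opening': 0.9962167032718166}
scene 42.68011997180815 318.4237206557595 198.0763161788707 [-0.14758629  0.          0.          0.          0.        ] [[-0.89, -0.274, 0.364, 0.204], [-0.455, 0.514, -0.727, 0.717], [0.011, -0.813, -0.583, 0.655], [0.0, 0.0, 0.0, 1.0]]
top 55.6502741432335 320.16965387900814 198.07897278485186 [-0.05374614  0.          0.          0.          0.        ] [[-0.005, -0.995, 0.1, 0.477], [-0.999, 0.008, 0.037, -0.041], [-0.037, -0.1, -0.994, 0.953], [0.0, 0.0, 0.0, 1.0]]
```

View pics/scene0.png

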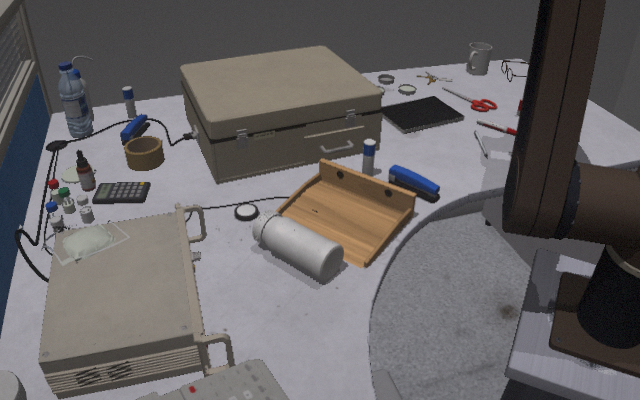

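View pics/top0.png

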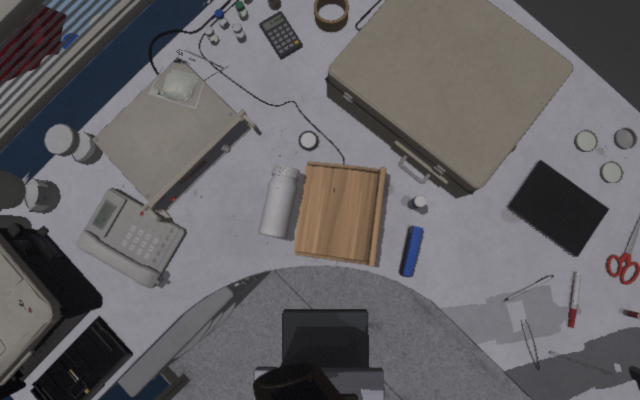

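The scene view shows the jar lying at the ramp's foot around (300,248), with the cap at (262,230). In the top view the jar is at about (280,202) and the rack spans (297–385, 162–265). I'll enlarge both to read pixel positions.

```bash
python3 - <<'E'
import cv2,pickle
d=pickle.load(open("cam0.pkl","rb"))
def crop(n,x0,y0,w,h,k):
    im=d[n]["img"][y0:y0+h,x0:x0+w,::-1]
    im=cv2.resize(im,None,fx=k,fy=k,interpolation=cv2.INTER_CUBIC)
    for i in range(0,w,20):
        cv2.line(im,(i*k,0),(i*k,8),(0,0,255),1);cv2.putText(im,str(x0+i),(i*k+2,18),0,.4,(0,0,255),1)
    for j in range(0,h,20):
        cv2.line(im,(0,j*k),(8,j*k),(0,0,255),1);cv2.putText(im,str(y0+j),(10,j*k+4),0,.4,(0,0,255),1)
    cv2.imwrite(f"pics/{n}_c.png",im)
crop("top",250,125,150,150,4)
crop("scene",230,140,220,150,3)
E
```

```text
(no output)
```

View pics/top_c.png

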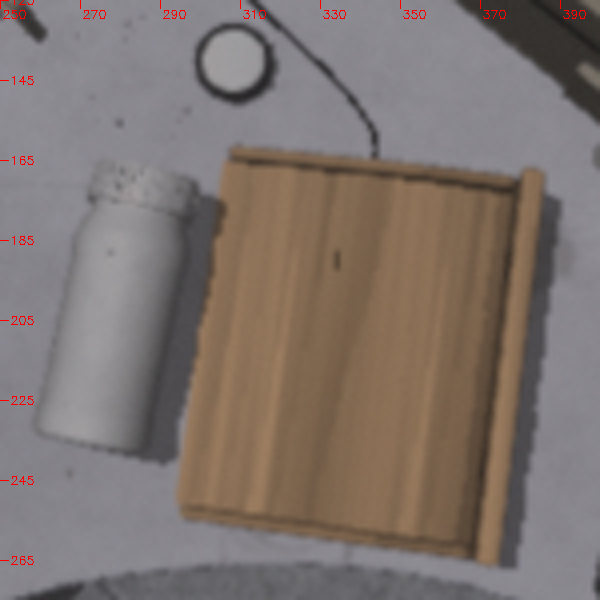

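View pics/scene_c.png

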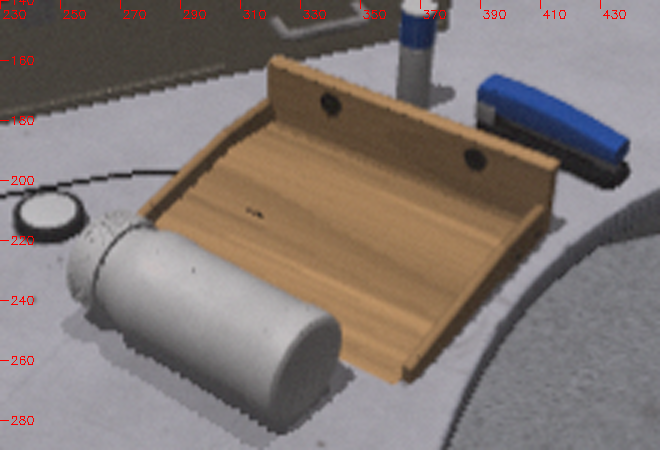

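```bash
cat > fit.py <<'E'
import cv2,pickle,numpy as np
from scipy.optimize import least_squares
def proj(c,P):
    T=np.linalg.inv(c["T"]);f=200/np.tan(np.radians(c["fov_y"]/2))
    K=np.array([[f,0,c["cx"]],[0,f,c["cy"]],[0,0,1]])
    return cv2.projectPoints(np.asarray(P,float).reshape(-1,3),cv2.Rodrigues(T[:3,:3])[0],T[:3,3],K,np.array(c["distortion"],float))[0][:,0]
def place(p,P):
    x,y,z,a=p;c,s=np.cos(a),np.sin(a);return np.asarray(P)@np.array([[c,s,0],[-s,c,0],[0,0,1]])+[x,y,z]
t=np.linspace(0,2*np.pi,60)
JAR=np.vstack([np.c_[0*t+l,r*np.cos(t),r*np.sin(t)] for l,r in((-.085,.034),(-.082,.036),(.06,.036),(.066,.034),(.085,.034))]) # x = to cap
def jar_res(p,c,pts):
    h=cv2.convexHull(proj(c,place(p,JAR)).astype(np.float32))
    return [cv2.pointPolygonTest(h,(float(u),float(v)),True) for u,v in pts]
E
cat > run.py <<'E'
from fit import *
d=pickle.load(open("cam0.pkl","rb"))
A=[((0,-.118,.014),"top",(295,254.3)),((0,.118,.014),"top",(308,162)),((.184,-.118,.062),"top",(370,265.5)),((.184,.118,.062),"top",(381,167)),((.198,.118,.062),"top",(385.75,167.5)),((.198,-.118,.062),"top",(374.5,265.8)),
((.198,.118,.062),"scene",(321,159)),((.194,-.118,.062),"scene",(416,193.3)),((0,-.118,0),"scene",(365,267.3))]
def R(p): return np.concatenate([proj(d[n],place(p,[P]))[0]-uv for P,n,uv in A])
r=least_squares(R,[.48,-.05,0,-1.6]);print("rack",r.x.round(4));print(r.fun.reshape(-1,2).round(1).tolist())
TP=[(258.75,232),(284.5,237.5),(274.3,166),(299.3,171),(267.5,190),(262,212),(294,200),(289,222)]
SP=[(321.7,284),(343.3,255),(296.7,218.3),(330,237.3),(290,264),(270,248.3),(253.3,228.3),(266.7,210.7)]
J=lambda p:np.r_[jar_res(p,d["top"],TP),jar_res(p,d["scene"],SP)]
j=least_squares(J,[.48,.05,.036,-.1],diff_step=1e-3,x_scale=[.1,.1,.1,1]);print("jar",j.x.round(4),j.fun.round(1))
p=r.x;a=p[3];c,s=np.cos(a),np.sin(a);dx=j.x[:2]-p[:2]
print("jar in rack",dx@[c,s],dx@[-s,c],"yaw rel",j.x[3]-a-np.pi/2)
E
python3 run.py
```

```text
rack [ 0.5499  0.0435 -0.0019 -1.704 ]
[[-1.2, -0.3], [-1.6, -1.4], [-0.2, -0.2], [0.4, -1.2], [1.5, -0.9], [1.3, 0.3], [1.0, -1.5], [0.3, 0.3], [1.1, 2.7]]
jar [ 0.5594  0.0923  0.037  -0.2754] [ 1.3  0.1 -0.8  0.2  0.1  1.   1.2  0.  -1.5  1.1 -1.8 -2.7 -1.5  0.4
  0.1  1.5]
jar in rack -0.0496397542353802 0.0029420408121680415 yaw rel -0.14219616381038747
```

```bash
cat > go.py <<'E'
# prints pose in rack frame and the turn/shift (tool axes) to a rack-frame TCP target, tool down, tool x along -/+ rack y
import sys;from fit import *
from plant import get_state
from scipy.spatial.transform import Rotation as Ro
RK=np.array([.5499,.0435,0]);a=-1.704
X=np.array([np.cos(a),np.sin(a),0]);Y=np.array([-np.sin(a),np.cos(a),0]);Z=np.array([0,0,1.])
s=get_state();R=Ro.from_quat(s["tcp_rot"]);p=s["eef_pos"];F=s["contact_force"]
d=p-RK;print("t",round(s["time"],2),"rack mm",(1e3*np.array([d@X,d@Y,d[2]])).round(1),"F rack",np.round([F@X,F@Y,F@Z],1),"open",round(s["opening"],2),"q",s["qpos"].round(2))
print("tool axes (cols) in rack:",(np.array([X,Y,Z])@R.as_matrix()).round(3).tolist())
if len(sys.argv)>1:
    g=np.array([float(v) for v in sys.argv[1:4]])/1e3;w=RK+g[0]*X+g[1]*Y+g[2]*Z
    for sg in(1,-1):
        m=np.c_[sg*Y,-Z,np.cross(sg*Y,-Z)];G=Ro.from_matrix(m)
        print(sg,"turn",(R.inv()*G).as_rotvec().round(3),"shift now",(1e3*R.inv().apply(w-p)).round(1),"shift after turn",(1e3*G.inv().apply(w-p)).round(1))
E
python3 go.py -135 3 150
```

```text
t 0.1 rack mm [ 708.3 -216.4  241. ] F rack [ 0.   0.1 -0.9] open 1.0 q [-1.36  0.29  1.58  0.    1.28 -0.15]
tool axes (cols) in rack: [[0.878, -0.002, -0.479], [0.479, -0.001, 0.878], [-0.002, -1.0, 0.0]]
1 turn [-1.000e-03 -1.072e+00 -2.000e-03] shift now [-635.2   92.6  596.2] shift after turn [219.4  91.  843.3]
-1 turn [ 2.00e-03  2.07e+00 -2.00e-03] shift now [-635.2   92.6  596.2] shift after turn [-219.4   91.  -843.3]
```

```bash

python3 -m inch '[{"ay":-0.1072},{"ay":-0.1072},{"ay":-0.1072},{"ay":-0.1072},{"ay":-0.1072}]' | tail -1
python3 -m inch '[{"ay":-0.1072},{"ay":-0.1072},{"ay":-0.1072},{"ay":-0.1072},{"ay":-0.1072}]' >/dev/null
python3 -m inch '[{"x":9,"z":35},{"x":9,"z":35},{"x":9,"z":35},{"x":9,"z":35},{"x":9,"z":35}]'|tail -1
python3 -m inch '[{"x":9,"z":35},{"x":9,"z":35},{"x":9,"z":35},{"x":9,"z":35},{"x":9,"z":35}]'>/dev/null
python3 -m inch '[{"x":9,"z":35},{"x":9,"z":35},{"x":9,"z":35},{"x":9,"z":35},{"x":9,"z":35}]'>/dev/null
python3 -m inch '[{"x":9,"z":35},{"x":9,"z":35},{"x":9,"z":35},{"x":9,"z":35},{"x":9,"z":35}]'>/dev/null
python3 -m inch '[{"x":9,"z":35},{"x":9,"z":35},{"x":9,"z":34},{"x":3,"z":5},{}]'>/dev/null
python3 go.py -135 3 150
```

```text
t 0.1 rack mm [ 708.3 -216.4  241. ] F rack [ 0.   0.1 -0.9] open 1.0 q [-1.36  0.29  1.58  0.    1.28 -0.15]
tool axes (cols) in rack: [[0.878, -0.002, -0.479], [0.479, -0.001, 0.878], [-0.002, -1.0, 0.0]]
1 turn [-1.000e-03 -1.072e+00 -2.000e-03] shift now [-635.2   92.6  596.2] shift after turn [219.4  91.  843.3]
-1 turn [ 2.00e-03  2.07e+00 -2.00e-03] shift now [-635.2   92.6  596.2] shift after turn [-219.4   91.  -843.3]validation failed for argument at $[0]...
validation failed for argument at $[0]...
validation failed for argument at $[0]...
validation failed for argument at $[0]...
validation failed for argument at $[0]...
validation failed for argument at $[0]...
validation failed for argument at $[0]...
```

```bash

python3 -m inch '[{"ax":0,"ay":-0.1072,"az":0,"x":0,"y":0,"z":0,"hand":-1},{"ax":0,"ay":-0.1072,"az":0,"x":0,"y":0,"z":0,"hand":-1},{"ax":0,"ay":-0.1072,"az":0,"x":0,"y":0,"z":0,"hand":-1},{"ax":0,"ay":-0.1072,"az":0,"x":0,"y":0,"z":0,"hand":-1},{"ax":0,"ay":-0.1072,"az":0,"x":0,"y":0,"z":0,"hand":-1}]' && python3 go.py -135 3 150
```

```text
time: 0.52
eef_pos: [0.2414, -0.6299, 0.2415]
tcp_rot: [-0.668, 0.231, -0.23, 0.669]
contact_force: [-0.7, -1.1, 0.8]
opening: 0.998
t 0.52 rack mm [ 708.4 -216.3  241.5] F rack [ 1.2 -0.6  0.8] open 1.0 q [-1.36  0.29  1.58  0.    1.28 -0.69]
tool axes (cols) in rack: [[0.506, -0.001, -0.863], [0.863, -0.0, 0.506], [-0.001, -1.0, 0.001]]
1 turn [-0.001 -0.53  -0.001] shift now [-237.5   92.5  838.4] shift after turn [219.3  91.5 843.4]
-1 turn [ 1.000e-03  2.611e+00 -2.000e-03] shift now [-237.5   92.5  838.4] shift after turn [-219.3   91.5 -843.4]
```

```bash

python3 -m inch '[{"ax":0,"ay":-0.106,"az":0,"x":0,"y":0,"z":0,"hand":-1},{"ax":0,"ay":-0.106,"az":0,"x":0,"y":0,"z":0,"hand":-1},{"ax":0,"ay":-0.106,"az":0,"x":0,"y":0,"z":0,"hand":-1},{"ax":0,"ay":-0.106,"az":0,"x":0,"y":0,"z":0,"hand":-1},{"ax":0,"ay":-0.106,"az":0,"x":0,"y":0,"z":0,"hand":-1}]' >/dev/null
python3 -m inch '[{"ax":0,"ay":0,"az":0,"x":9,"y":0,"z":35,"hand":-1},{"ax":0,"ay":0,"az":0,"x":9,"y":0,"z":35,"hand":-1},{"ax":0,"ay":0,"az":0,"x":9,"y":0,"z":35,"hand":-1},{"ax":0,"ay":0,"az":0,"x":9,"y":0,"z":35,"hand":-1},{"ax":0,"ay":0,"az":0,"x":9,"y":0,"z":35,"hand":-1}]'
python3 -m inch '[{"ax":0,"ay":0,"az":0,"x":9,"y":0,"z":35,"hand":-1},{"ax":0,"ay":0,"az":0,"x":9,"y":0,"z":35,"hand":-1},{"ax":0,"ay":0,"az":0,"x":9,"y":0,"z":35,"hand":-1},{"ax":0,"ay":0,"az":0,"x":9,"y":0,"z":35,"hand":-1},{"ax":0,"ay":0,"az":0,"x":9,"y":0,"z":35,"hand":-1}]'
python3 go.py -135 3 150
```

```text
time: 1.35
eef_pos: [0.3105, -0.4613, 0.2415]
tcp_rot: [-0.705, 0.049, -0.049, 0.706]
contact_force: [1.7, 0.1, -0.4]
opening: 1.001
time: 1.77
eef_pos: [0.3792, -0.2942, 0.2418]
tcp_rot: [-0.705, 0.049, -0.049, 0.706]
contact_force: [0.1, 0.6, 0.1]
opening: 1.002
t 1.77 rack mm [ 357.4 -124.3  241.8] F rack [-0.6  0.1  0.1] open 1.0 q [-0.87 -0.15  2.04  0.    1.25 -0.73]
tool axes (cols) in rack: [[0.006, -0.001, -1.0], [1.0, -0.0, 0.006], [-0.0, -1.0, 0.001]]
1 turn [-0.001 -0.006 -0.   ] shift now [124.3  92.1 493.1] shift after turn [127.3  91.8 492.4]
-1 turn [ 1.000e-03  3.135e+00 -1.000e-03] shift now [124.3  92.1 493.1] shift after turn [-127.3   91.8 -492.4]
```

```bash

python3 -m inch '[{"ax":0,"ay":0,"az":0,"x":9,"y":0,"z":35,"hand":-1},{"ax":0,"ay":0,"az":0,"x":9,"y":0,"z":35,"hand":-1},{"ax":0,"ay":0,"az":0,"x":9,"y":0,"z":35,"hand":-1},{"ax":0,"ay":0,"az":0,"x":9,"y":0,"z":35,"hand":-1},{"ax":0,"ay":0,"az":0,"x":9,"y":0,"z":35,"hand":-1}]'
python3 -m inch '[{"ax":0,"ay":0,"az":0,"x":9,"y":0,"z":35,"hand":-1},{"ax":0,"ay":0,"az":0,"x":9,"y":0,"z":35,"hand":-1},{"ax":0,"ay":0,"az":0,"x":9,"y":0,"z":35,"hand":-1},{"ax":0,"ay":0,"az":0,"x":9,"y":0,"z":35,"hand":-1},{"ax":0,"ay":0,"az":0,"x":9,"y":0,"z":35,"hand":-1}]'
python3 -m inch '[{"ax":0,"ay":-0.006,"az":0,"x":9,"y":10,"z":35,"hand":-1},{"ax":0,"ay":0,"az":0,"x":9,"y":25,"z":30,"hand":-1},{"ax":0,"ay":0,"az":0,"x":9,"y":25,"z":30,"hand":-1},{"ax":0,"ay":0,"az":0,"x":8,"y":25,"z":28,"hand":-1},{"ax":0,"ay":0,"az":0,"x":0,"y":7,"z":20,"hand":-1}]'
python3 go.py -135 3 25
python3 - <<'E'
from plant import *
import cv2
a=read_camera("top")["img"][90:290,170:410,::-1];b=read_camera("scene")["img"][110:310,180:450,::-1]
k=2.2
cv2.imwrite("pics/p1.png",cv2.vconcat([cv2.resize(a,(520,300)),cv2.resize(b,(520,300))]))
E
```

```text
time: 2.18
eef_pos: [0.4479, -0.1272, 0.2421]
tcp_rot: [-0.705, 0.049, -0.049, 0.705]
contact_force: [0.5, -0.7, 0.1]
opening: 0.999
time: 2.6
eef_pos: [0.5168, 0.0399, 0.2419]
tcp_rot: [0.705, -0.049, 0.049, -0.705]
contact_force: [-0.1, -0.7, -0.4]
opening: 1.004
time: 3.02
eef_pos: [0.5688, 0.1768, 0.145]
tcp_rot: [0.706, -0.049, 0.044, -0.705]
contact_force: [-0.8, -1.1, -0.5]
opening: 1.003
t 3.02 rack mm [-134.6    1.   145. ] F rack [ 1.2 -0.7 -0.5] open 1.0 q [0.13 0.22 1.85 0.   1.08 0.26]
tool axes (cols) in rack: [[-0.001, 0.002, -1.0], [1.0, -0.007, -0.001], [-0.007, -1.0, -0.002]]
1 turn [ 0.002  0.001 -0.007] shift now [  2.9 120.    0.6] shift after turn [  2.  120.    0.4]
-1 turn [-1.10e-02 -3.14e+00 -3.00e-03] shift now [  2.9 120.    0.6] shift after turn [ -2.  120.   -0.4]
```

View pics/p1.png

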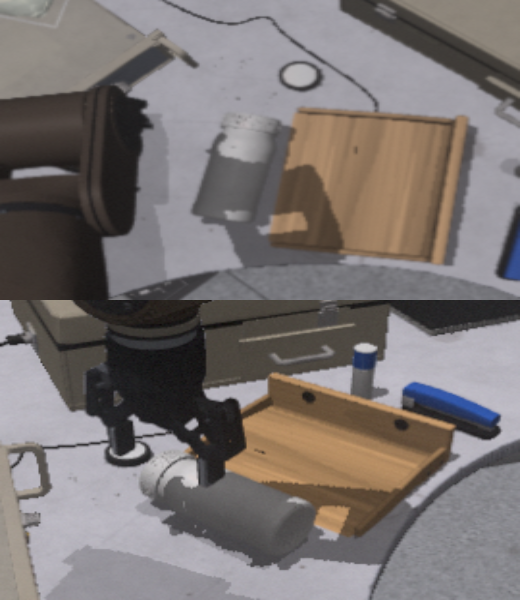

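The hand is behind the jar, and its shadow falls on the jar. The fingers straddle the jar's middle in the scene view, with a clear gap uphill. Next I lower it and approach until contact.

```bash

python3 -m inch '[{"ax":0,"ay":0,"az":-0.007,"x":3,"y":30,"z":0,"hand":-1},{"ax":0,"ay":0,"az":0,"x":0,"y":30,"z":0,"hand":-1},{"ax":0,"ay":0,"az":0,"x":0,"y":30,"z":0,"hand":-1},{"ax":0,"ay":0,"az":0,"x":0,"y":20,"z":0,"hand":-1},{"ax":0,"ay":0,"az":0,"x":0,"y":10,"z":0,"hand":-1}]'
python3 go.py
python3 -m inch '[{"ax":0,"ay":0,"az":0,"x":0,"y":0,"z":-4,"hand":-1},{"ax":0,"ay":0,"az":0,"x":0,"y":0,"z":-4,"hand":-1},{"ax":0,"ay":0,"az":0,"x":0,"y":0,"z":-4,"hand":-1},{"ax":0,"ay":0,"az":0,"x":0,"y":0,"z":-4,"hand":-1},{"ax":0,"ay":0,"az":0,"x":0,"y":0,"z":-4,"hand":-1}]'
python3 go.py
python3 - <<'E'
from plant import *
import cv2
a=read_camera("top")["img"][130:280,200:400,::-1];b=read_camera("scene")["img"][140:290,220:420,::-1]
cv2.imwrite("pics/p2.png",cv2.hconcat([cv2.resize(a,(400,300)),cv2.resize(b,(400,300))]))
E
```

```text
time: 3.53
eef_pos: [0.5721, 0.1733, 0.0275]
tcp_rot: [0.706, -0.046, 0.048, -0.705]
contact_force: [-0.1, -0.1, -0.1]
opening: 1.004
t 3.53 rack mm [-131.6    4.8   27.5] F rack [ 0.1 -0.1 -0.1] open 1.0 q [ 0.13  0.38  1.89 -0.    0.87  0.26]
tool axes (cols) in rack: [[0.0, 0.002, -1.0], [1.0, 0.002, 0.0], [0.002, -1.0, -0.002]]
time: 3.95
eef_pos: [0.5727, 0.1542, 0.0322]
tcp_rot: [-0.706, 0.043, -0.051, 0.706]
contact_force: [0.4, 0.3, 1.2]
opening: 0.998
t 3.95 rack mm [-112.7    7.9   32.2] F rack [-0.3  0.3  1.2] open 1.0 q [ 0.09  0.36  1.91 -0.    0.86  0.23]
tool axes (cols) in rack: [[0.0, -0.001, -1.0], [1.0, 0.01, 0.0], [0.01, -1.0, 0.001]]
```

View pics/p2.png

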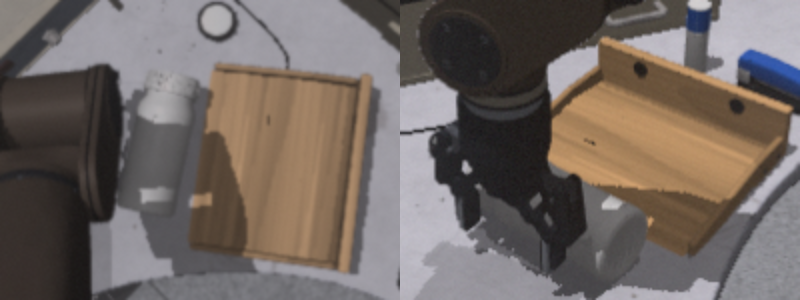

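The fingers are just behind the jar in both views, with no contact force yet. The path drifted a few mm up and sideways, so I correct that and continue slowly.

```bash

python3 -m inch '[{"ax":0,"ay":0,"az":-0.01,"x":-2,"y":2,"z":-3,"hand":-1},{"ax":0,"ay":0,"az":0,"x":-2,"y":2,"z":-3,"hand":-1},{"ax":0,"ay":0,"az":0,"x":0,"y":0,"z":-3,"hand":-1}]'
python3 go.py|head -2
python3 -m inch '[{"ax":0,"ay":0,"az":0,"x":0,"y":0,"z":-3,"hand":-1},{"ax":0,"ay":0,"az":0,"x":0,"y":0,"z":-3,"hand":-1},{"ax":0,"ay":0,"az":0,"x":0,"y":0,"z":-3,"hand":-1}]'
python3 go.py|head -2
```

```text
time: 4.3
eef_pos: [0.5652, 0.1462, 0.0256]
tcp_rot: [0.706, -0.041, 0.052, -0.705]
contact_force: [-1.3, 1.2, 0.2]
opening: 0.996
t 4.3 rack mm [-103.8    1.5   25.6] F rack [-1.1 -1.4  0.2] open 1.0 q [ 0.08  0.35  1.93 -0.    0.84  0.22]
tool axes (cols) in rack: [[-0.001, 0.0, -1.0], [1.0, 0.015, -0.001], [0.015, -1.0, -0.0]]
time: 4.55
eef_pos: [0.5652, 0.1371, 0.0263]
tcp_rot: [0.706, -0.041, 0.053, -0.705]
contact_force: [-1.1, 0.9, 0.3]
opening: 1.0
t 4.55 rack mm [-94.8   2.8  26.3] F rack [-0.8 -1.2  0.3] open 1.0 q [ 0.07  0.35  1.94 -0.    0.84  0.2 ]
tool axes (cols) in rack: [[-0.0, 0.0, -1.0], [1.0, 0.017, -0.0], [0.017, -1.0, -0.0]]
```

```bash

python3 -m inch '[{"ax":0,"ay":0,"az":0.008,"x":-0.5,"y":0,"z":-2.5,"hand":-1},{"ax":0,"ay":0,"az":0.008,"x":-0.5,"y":0,"z":-2.5,"hand":-1},{"ax":0,"ay":0,"az":0,"x":-0.5,"y":0,"z":-2.5,"hand":-1},{"ax":0,"ay":0,"az":0,"x":0,"y":0,"z":-2.5,"hand":-1},{"ax":0,"ay":0,"az":0,"x":0,"y":0,"z":-2.5,"hand":-1}]'>/dev/null
python3 go.py|head -2
python3 -m inch '[{"ax":0,"ay":0,"az":0,"x":0,"y":0,"z":-2.5,"hand":-1},{"ax":0,"ay":0,"az":0,"x":0,"y":0,"z":-2.5,"hand":-1},{"ax":0,"ay":0,"az":0,"x":0,"y":0,"z":-2.5,"hand":-1},{"ax":0,"ay":0,"az":0,"x":0,"y":0,"z":-2.5,"hand":-1},{"ax":0,"ay":0,"az":0,"x":0,"y":0,"z":-2.5,"hand":-1}]'>/dev/null
python3 go.py|head -2
python3 - <<'E'
from plant import *
import cv2
a=read_camera("top")["img"][130:280,200:400,::-1];b=read_camera("scene")["img"][140:290,220:420,::-1]
cv2.imwrite("pics/p3.png",cv2.hconcat([cv2.resize(a,(400,300)),cv2.resize(b,(400,300))]))
E
```

```text
t 4.97 rack mm [-82.4   1.2  26.3] F rack [ 0.   0.5 -0.8] open 1.0 q [ 0.04  0.34  1.95 -0.    0.85  0.18]
tool axes (cols) in rack: [[-0.0, -0.0, -1.0], [1.0, 0.001, -0.0], [0.001, -1.0, 0.0]]
t 5.38 rack mm [-69.9   1.2  26.3] F rack [-0.8 -0.3 -0.1] open 1.0 q [ 0.02  0.34  1.96 -0.    0.85  0.15]
tool axes (cols) in rack: [[-0.0, -0.0, -1.0], [1.0, 0.001, -0.0], [0.001, -1.0, 0.0]]
```

View pics/p3.png

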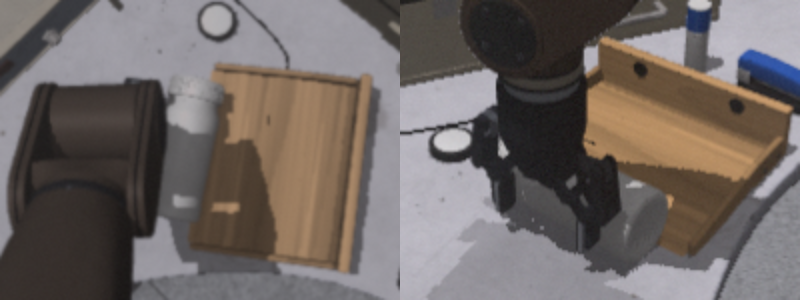

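The jar is now square to the foot edge, with both fingertips behind it. I'll overlay the fitted models to check the rail margins.

```bash
cat > ov.py <<'E'
import sys;from fit import *
from plant import read_camera
jx,jy,jz=[float(v)/1e3 for v in sys.argv[2:5]];rk=(.5499,.0435,0,-1.704);c,s=np.cos(rk[3]),np.sin(rk[3])
ims=[]
for n,x0,y0 in(("top",270,140),("scene",240,150)):
    C=read_camera(n);k=3;im=cv2.resize(C["img"][y0:y0+130,x0:x0+130,::-1],None,fx=k,fy=k,interpolation=cv2.INTER_CUBIC)
    f=lambda P:np.int32((proj(C,P)-[x0,y0]+.5)*k)
    for y in(-.11,.11): cv2.polylines(im,[f(place(rk,[(0,y,.0),(.13,y,.018),(.184,y,.0125),(.184,y,.062)]))],False,(0,0,255),1)
    cv2.polylines(im,[f(place(rk,[(0,-.11,0),(0,.11,0)]))],False,(0,0,255),1)
    p=(rk[0]+c*jx-s*jy,rk[1]+s*jx+c*jy,jz,rk[3]+np.pi/2)
    cv2.polylines(im,[cv2.convexHull(f(place(p,JAR)))],True,(0,255,0),1);ims.append(im)
cv2.imwrite(sys.argv[1],cv2.hconcat(ims))
E
python3 ov.py pics/p4.png -23 3 36
```

```text
(no output)
```

View pics/p4.png

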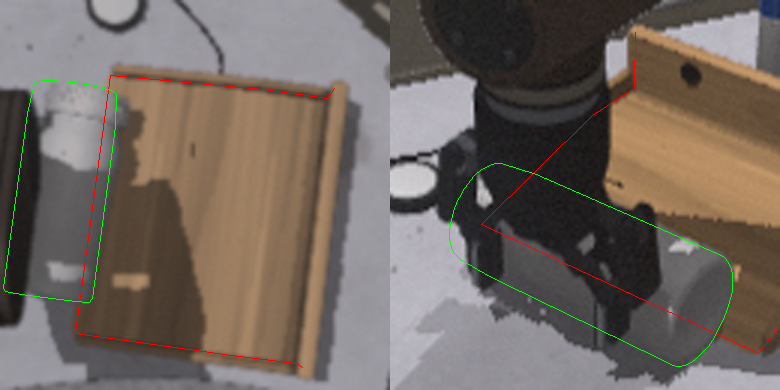

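The rack outline agrees to about 1–2 px. The jar sits about 3 mm uphill of the prediction, centred between the rails with roughly 20 mm margin each side. I'll push on, rising 8° from the foot.

```bash

python3 -m inch '[{"ax":0,"ay":0,"az":0,"x":0,"y":0,"z":-2.5,"hand":-1},{"ax":0,"ay":0,"az":0,"x":0,"y":0,"z":-2.5,"hand":-1},{"ax":0,"ay":0,"az":0,"x":0,"y":0,"z":-2.5,"hand":-1},{"ax":0,"ay":0,"az":0,"x":0,"y":0,"z":-2.5,"hand":-1},{"ax":0,"ay":0,"az":0,"x":0,"y":0,"z":-2.5,"hand":-1}]'>/dev/null
python3 go.py|head -1
python3 -m inch '[{"ax":0,"ay":0,"az":0,"x":0,"y":0,"z":-2.5,"hand":-1},{"ax":0,"ay":0,"az":0,"x":0,"y":0,"z":-2.5,"hand":-1},{"ax":0,"ay":0,"az":0,"x":0,"y":-0.35,"z":-2.5,"hand":-1},{"ax":0,"ay":0,"az":0,"x":0,"y":-0.35,"z":-2.5,"hand":-1},{"ax":0,"ay":0,"az":0,"x":0,"y":-0.35,"z":-2.5,"hand":-1}]'>/dev/null
python3 go.py|head -1
python3 -m inch '[{"ax":0,"ay":0,"az":0,"x":0,"y":-0.35,"z":-2.5,"hand":-1},{"ax":0,"ay":0,"az":0,"x":0,"y":-0.35,"z":-2.5,"hand":-1},{"ax":0,"ay":0,"az":0,"x":0,"y":-0.35,"z":-2.5,"hand":-1},{"ax":0,"ay":0,"az":0,"x":0,"y":-0.35,"z":-2.5,"hand":-1},{"ax":0,"ay":0,"az":0,"x":0,"y":-0.35,"z":-2.5,"hand":-1}]'>/dev/null
python3 go.py
```

```text
t 6.0 rack mm [-57.4   1.2  26.3] F rack [-0.3 -0.2  0.3] open 1.0 q [-0.    0.33  1.97  0.    0.85  0.13]
t 6.42 rack mm [-45.    1.3  27.5] F rack [-1.4  0.5  1.2] open 1.0 q [-0.02  0.32  1.97  0.    0.84  0.11]
t 6.83 rack mm [-32.4   1.2  29.1] F rack [-1.5 -0.8  1.5] open 1.0 q [-0.05  0.31  1.98 -0.    0.85  0.09]
tool axes (cols) in rack: [[-0.0, -0.0, -1.0], [1.0, 0.001, -0.0], [0.001, -1.0, 0.0]]
```

```bash

python3 -m inch '[{"ax":0,"ay":0,"az":0,"x":0,"y":-0.35,"z":-2.5,"hand":-1},{"ax":0,"ay":0,"az":0,"x":0,"y":-0.35,"z":-2.5,"hand":-1},{"ax":0,"ay":0,"az":0,"x":0,"y":-0.35,"z":-2.5,"hand":-1},{"ax":0,"ay":0,"az":0,"x":0,"y":-0.35,"z":-2.5,"hand":-1},{"ax":0,"ay":0,"az":0,"x":0,"y":-0.35,"z":-2.5,"hand":-1}]'>/dev/null
python3 go.py|head -1
python3 -m inch '[{"ax":0,"ay":0,"az":0,"x":0,"y":-0.35,"z":-2.5,"hand":-1},{"ax":0,"ay":0,"az":0,"x":0,"y":-0.35,"z":-2.5,"hand":-1},{"ax":0,"ay":0,"az":0,"x":0,"y":-0.35,"z":-2.5,"hand":-1},{"ax":0,"ay":0,"az":0,"x":0,"y":-0.35,"z":-2.5,"hand":-1},{"ax":0,"ay":0,"az":0,"x":0,"y":-0.35,"z":-2.5,"hand":-1}]'>/dev/null
python3 go.py|head -1
python3 -m inch '[{"ax":0,"ay":0,"az":0,"x":0,"y":-0.35,"z":-2.5,"hand":-1},{"ax":0,"ay":0,"az":0,"x":0,"y":-0.35,"z":-2.5,"hand":-1},{"ax":0,"ay":0,"az":0,"x":0,"y":-0.35,"z":-2.5,"hand":-1},{"ax":0,"ay":0,"az":0,"x":0,"y":-0.35,"z":-2.5,"hand":-1},{"ax":0,"ay":0,"az":0,"x":0,"y":-0.35,"z":-2.5,"hand":-1}]'>/dev/null
python3 go.py
python3 ov.py pics/p5.png 54 2 44
```

```text
t 7.25 rack mm [-19.9   1.2  30.9] F rack [-0.9 -0.6  0.1] open 1.0 q [-0.07  0.3   1.99 -0.    0.85  0.06]
t 7.67 rack mm [-7.3  1.2 32.6] F rack [-0.8 -0.2  1. ] open 1.0 q [-0.09  0.29  2.   -0.    0.85  0.04]
t 8.08 rack mm [ 5.2  1.2 34.4] F rack [-1.3 -0.2  0.9] open 1.0 q [-0.11  0.29  2.   -0.    0.85  0.02]
tool axes (cols) in rack: [[-0.0, 0.0, -1.0], [1.0, 0.001, -0.0], [0.001, -1.0, -0.0]]
```

View pics/p5.png

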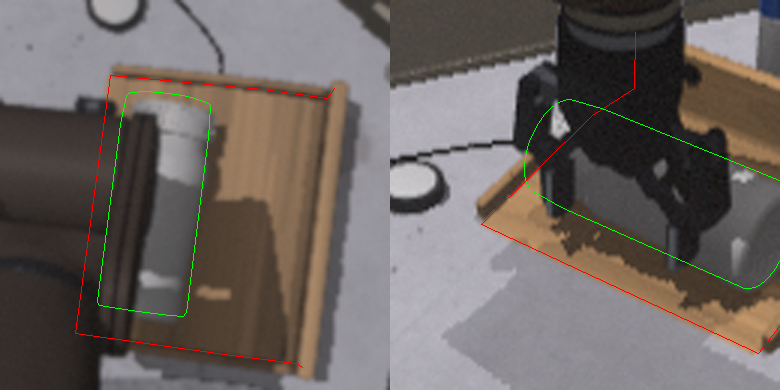

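The jar is riding up the ramp square and between the rails, with both fingertips behind it. Its uphill edge is about 3 mm ahead of the model. I'll continue towards the crest.

```bash

python3 -m inch '[{"ax":0,"ay":0,"az":0,"x":0,"y":-0.35,"z":-2.5,"hand":-1},{"ax":0,"ay":0,"az":0,"x":0,"y":-0.35,"z":-2.5,"hand":-1},{"ax":0,"ay":0,"az":0,"x":0,"y":-0.35,"z":-2.5,"hand":-1},{"ax":0,"ay":0,"az":0,"x":0,"y":-0.35,"z":-2.5,"hand":-1},{"ax":0,"ay":0,"az":0,"x":0,"y":-0.35,"z":-2.5,"hand":-1}]'>/dev/null
python3 -m inch '[{"ax":0,"ay":0,"az":0,"x":0,"y":-0.35,"z":-2.5,"hand":-1},{"ax":0,"ay":0,"az":0,"x":0,"y":-0.35,"z":-2.5,"hand":-1},{"ax":0,"ay":0,"az":0,"x":0,"y":-0.35,"z":-2.5,"hand":-1},{"ax":0,"ay":0,"az":0,"x":0,"y":-0.35,"z":-2.5,"hand":-1},{"ax":0,"ay":0,"az":0,"x":0,"y":-0.35,"z":-2.5,"hand":-1}]'>/dev/null
python3 go.py|head -1
python3 -m inch '[{"ax":0,"ay":0,"az":0,"x":0,"y":-0.35,"z":-2.5,"hand":-1},{"ax":0,"ay":0,"az":0,"x":0,"y":-0.35,"z":-2.5,"hand":-1},{"ax":0,"ay":0,"az":0,"x":0,"y":-0.35,"z":-2.5,"hand":-1},{"ax":0,"ay":0,"az":0,"x":0,"y":-0.35,"z":-2.5,"hand":-1},{"ax":0,"ay":0,"az":0,"x":0,"y":-0.35,"z":-2.5,"hand":-1}]'>/dev/null
python3 -m inch '[{"ax":0,"ay":0,"az":0,"x":0,"y":-0.35,"z":-2.5,"hand":-1},{"ax":0,"ay":0,"az":0,"x":0,"y":-0.35,"z":-2.5,"hand":-1},{"ax":0,"ay":0,"az":0,"x":0,"y":-0.35,"z":-2.5,"hand":-1},{"ax":0,"ay":0,"az":0,"x":0,"y":-0.35,"z":-2.5,"hand":-1},{"ax":0,"ay":0,"az":0,"x":0,"y":-0.35,"z":-2.5,"hand":-1}]'>/dev/null
python3 go.py|head -1
python3 -m inch '[{"ax":0,"ay":0,"az":0,"x":0,"y":-0.35,"z":-2.5,"hand":-1},{"ax":0,"ay":0,"az":0,"x":0,"y":-0.35,"z":-2.5,"hand":-1},{"ax":0,"ay":0,"az":0,"x":0,"y":-0.35,"z":-2.5,"hand":-1},{"ax":0,"ay":0,"az":0,"x":0,"y":-0.35,"z":-2.5,"hand":-1},{"ax":0,"ay":0,"az":0,"x":0,"y":-0.35,"z":-2.5,"hand":-1}]'>/dev/null
python3 go.py
python3 ov.py pics/p6.png 120 -2 53
```

```text
t 9.02 rack mm [30.2  1.2 37.8] F rack [-0.9  0.3  0.6] open 1.0 q [-0.16  0.27  2.01  0.    0.85 -0.03]
t 9.85 rack mm [55.2  1.2 41.3] F rack [-1.5  0.6  1. ] open 1.0 q [-0.21  0.26  2.02  0.    0.86 -0.07]
t 10.27 rack mm [67.7  1.2 43.1] F rack [-1.1 -0.8  0.3] open 1.0 q [-0.23  0.25  2.02  0.    0.86 -0.1 ]
tool axes (cols) in rack: [[-0.0, -0.0, -1.0], [1.0, 0.001, -0.0], [0.001, -1.0, 0.0]]
```

View pics/p6.png

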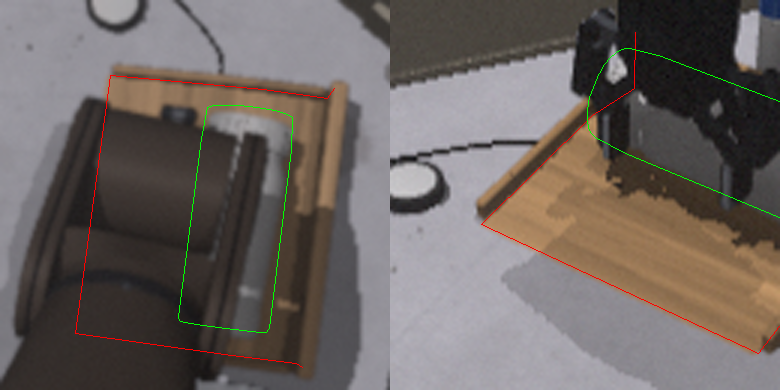

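The jar is about 120 mm up (crest at 130), still square and clear of both rails. I'll ease it over the crest slowly and read the force after each call.

```bash

python3 -m inch '[{"ax":0,"ay":0,"az":0,"x":0,"y":-0.3,"z":-2,"hand":-1},{"ax":0,"ay":0,"az":0,"x":0,"y":-0.3,"z":-2,"hand":-1},{"ax":0,"ay":0,"az":0,"x":0,"y":-0.3,"z":-2,"hand":-1},{"ax":0,"ay":0,"az":0,"x":0,"y":-0.3,"z":-2,"hand":-1},{"ax":0,"ay":0,"az":0,"x":0,"y":0,"z":-2,"hand":-1}]'>/dev/null
python3 go.py|head -1
python3 -m inch '[{"ax":0,"ay":0,"az":0,"x":0,"y":0,"z":-1.5,"hand":-1},{"ax":0,"ay":0,"az":0,"x":0,"y":0,"z":-1.5,"hand":-1},{"ax":0,"ay":0,"az":0,"x":0,"y":0,"z":-1.5,"hand":-1},{"ax":0,"ay":0,"az":0,"x":0,"y":0,"z":-1.5,"hand":-1},{"ax":0,"ay":0,"az":0,"x":0,"y":0,"z":-1.5,"hand":-1}]'>/dev/null
python3 go.py|head -1
python3 -m inch '[{"ax":0,"ay":0,"az":0,"x":0,"y":0,"z":-1.2,"hand":-1},{"ax":0,"ay":0,"az":0,"x":0,"y":0,"z":-1.2,"hand":-1},{"ax":0,"ay":0,"az":0,"x":0,"y":0,"z":-1.2,"hand":-1}]'>/dev/null
python3 go.py
python3 ov.py pics/p7.png 148 -3 53
```

```text
t 10.78 rack mm [77.7  1.2 44.3] F rack [-0.8 -0.5  0.2] open 1.0 q [-0.25  0.25  2.03 -0.    0.86 -0.12]
t 11.2 rack mm [85.1  1.2 44.2] F rack [-0.2  0.3  0.5] open 1.0 q [-0.26  0.25  2.03  0.    0.86 -0.13]
t 11.45 rack mm [88.6  1.2 44.3] F rack [ 0.1 -1.   0.6] open 1.0 q [-0.27  0.25  2.03  0.    0.86 -0.14]
tool axes (cols) in rack: [[-0.0, 0.0, -1.0], [1.0, 0.001, -0.0], [0.001, -1.0, -0.0]]
```

View pics/p7.png

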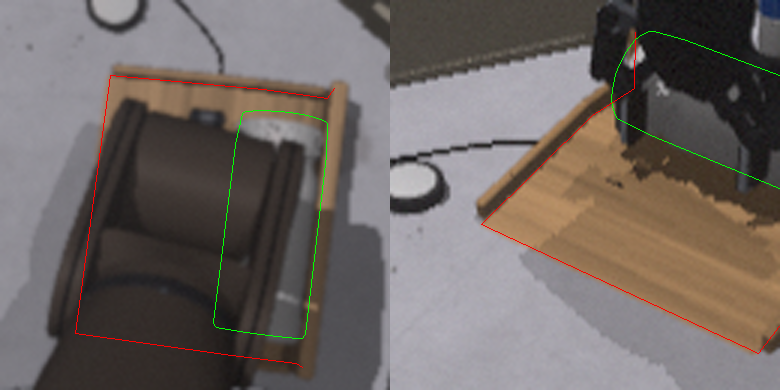

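The jar's uphill edge now coincides with the seat model in the top view and the pushing force has dropped to zero, so it has rolled in. I'll nudge 3 mm for certainty, let it settle, then withdraw.

```bash

python3 -m inch '[{"ax":0,"ay":0,"az":0,"x":0,"y":0,"z":-1,"hand":-1},{"ax":0,"ay":0,"az":0,"x":0,"y":0,"z":-1,"hand":-1},{"ax":0,"ay":0,"az":0,"x":0,"y":0,"z":-1,"hand":-1},{"ax":0,"ay":0,"az":0,"x":0,"y":0,"z":0,"hand":-1},{"ax":0,"ay":0,"az":0,"x":0,"y":0,"z":0,"hand":-1}]'>/dev/null
python3 go.py|head -1
python3 -m inch '[{"ax":0,"ay":0,"az":0,"x":0,"y":0,"z":0,"hand":-1},{"ax":0,"ay":0,"az":0,"x":0,"y":0,"z":0,"hand":-1},{"ax":0,"ay":0,"az":0,"x":0,"y":0,"z":0,"hand":-1},{"ax":0,"ay":0,"az":0,"x":0,"y":0,"z":0,"hand":-1},{"ax":0,"ay":0,"az":0,"x":0,"y":0,"z":0,"hand":-1}]'>/dev/null
python3 go.py|head -1
python3 -m inch '[{"ax":0,"ay":0,"az":0,"x":0,"y":0,"z":2,"hand":-1},{"ax":0,"ay":0,"az":0,"x":0,"y":0,"z":3,"hand":-1},{"ax":0,"ay":0,"az":0,"x":0,"y":0,"z":5,"hand":-1},{"ax":0,"ay":0,"az":0,"x":0,"y":0,"z":10,"hand":-1},{"ax":0,"ay":0,"az":0,"x":0,"y":0,"z":15,"hand":-1}]'>/dev/null
python3 -m inch '[{"ax":0,"ay":0,"az":0,"x":0,"y":0,"z":20,"hand":-1},{"ax":0,"ay":0,"az":0,"x":0,"y":0,"z":25,"hand":-1},{"ax":0,"ay":0,"az":0,"x":0,"y":0,"z":25,"hand":-1},{"ax":0,"ay":0,"az":0,"x":0,"y":-10,"z":25,"hand":-1},{"ax":0,"ay":0,"az":0,"x":0,"y":-20,"z":20,"hand":-1}]'>/dev/null
python3 -m inch '[{"ax":0,"ay":0,"az":0,"x":0,"y":-30,"z":20,"hand":-1},{"ax":0,"ay":0,"az":0,"x":0,"y":-35,"z":15,"hand":-1},{"ax":0,"ay":0,"az":0,"x":0,"y":-30,"z":10,"hand":-1},{"ax":0,"ay":0,"az":0,"x":0,"y":-10,"z":5,"hand":-1},{"ax":0,"ay":0,"az":0,"x":0,"y":0,"z":0,"hand":-1}]'>/dev/null
python3 go.py
python3 ov.py pics/p8.png 148 -3 53
```

```text
t 11.97 rack mm [91.5  1.2 44.3] F rack [0.8 0.1 0.1] open 1.0 q [-0.28  0.25  2.03  0.    0.86 -0.14]
t 12.38 rack mm [91.5  1.2 44.3] F rack [-0.2  0.7 -0.4] open 1.0 q [-0.28  0.25  2.03  0.    0.86 -0.14]
t 13.63 rack mm [-110.7    2.8  183.4] F rack [-0.8  0.2  0.9] open 1.0 q [0.09 0.15 1.85 0.   1.13 0.22]
tool axes (cols) in rack: [[-0.002, -0.002, -1.0], [1.0, 0.009, -0.002], [0.009, -1.0, 0.002]]
```

View pics/p8.png

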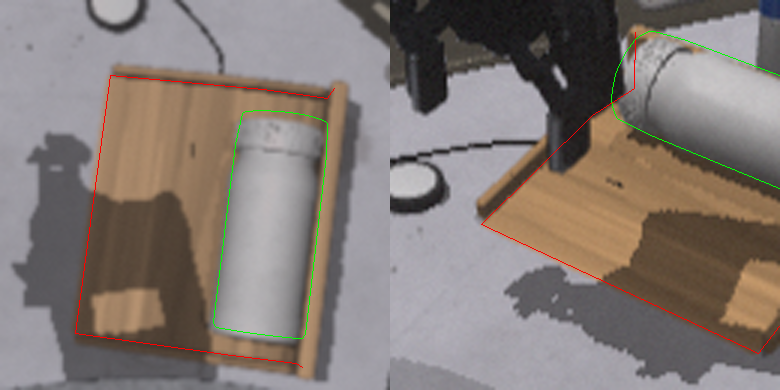

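The jar rests in the seat on the model outline, and the hand is well clear. Last check is that the jar stays still and the other objects are unmoved, then I hand in.

```bash

python3 - <<'E'
from plant import *
import numpy as np,pickle
a=read_camera("top")["img"].astype(int)
for _ in range(8): b=read_camera("top")["img"].astype(int)
o=pickle.load(open("cam0.pkl","rb"))["top"]["img"].astype(int)
print("jar motion",abs(a-b)[165:260,340:380].mean())
for n,(y0,y1,x0,x1) in dict(puck=(128,152,297,320),glue=(192,214,408,430),stapler=(222,280,398,426)).items(): print(n,abs(b-o)[y0:y1,x0:x1].mean().round(2))
print(get_state()["time"]);sign_off()
E
```

```text
jar motion 0.7310526315789474
puck 20.55
glue 20.61
stapler 17.96
14.1833
the job is handed in; nothing more can be done
```

The difference from the first frame is about 20 on all three objects. I'll check offline whether that is a brightness change or real movement.

```bash
python3 - <<'E'
import cv2,pickle,numpy as np
o=pickle.load(open("cam0.pkl","rb"))["top"]["img"][...,::-1]
try:
    from plant import read_camera; b=read_camera("top")["img"][...,::-1]
except Exception as e: print(e); raise SystemExit
print("desk mean",o[150:190,255:270].mean(),b[150:190,255:270].mean(), "suitcase",o[60:100,400:460].mean(),b[60:100,400:460].mean())
for n,(y0,y1,x0,x1) in dict(puck=(128,152,297,320),glue=(192,214,408,430),stapler=(222,280,398,426)).items():
    r=cv2.matchTemplate(b[y0-8:y1+8,x0-8:x1+8],o[y0:y1,x0:x1],cv2.TM_CCOEFF_NORMED);_,m,_,l=cv2.minMaxLoc(r);print(n,"shift px",l[0]-8,l[1]-8,"score",round(m,3))
E
```

```text
the job is handed in; nothing more can be done
```

```bash
python3 - <<'E'
import cv2,pickle
o=pickle.load(open("cam0.pkl","rb"))["top"]["img"][140:270,270:400,::-1]
o=cv2.resize(o,None,fx=3,fy=3,interpolation=cv2.INTER_CUBIC);b=cv2.imread("pics/p8.png")[:,:390]
print("bare desk",o[120:200,360:385].mean(),b[120:200,360:385].mean())
r=cv2.matchTemplate(b[0:45,70:165],o[0:35,82:150],cv2.TM_CCOEFF_NORMED);_,m,_,l=cv2.minMaxLoc(r);print("puck shift px/3",l[0]-12,l[1],m)
E
```

```text
bare desk 134.893 158.37016666666668
puck shift px/3 0 0 0.9997351765632629
```

The jar is resting in the seat against the stop board, and I have handed the job in at about 14 s of the 43 s allowed. I pushed it with both open fingertips behind it, square to the foot edge, across the desk, up the 8° ramp and slowly over the crest. It then rolled into the seat, and I drew the hand back down the ramp and up.

**Last checks:**
- **Jar position:** in the last picture the jar lies along the outline predicted for the seat, clear of both rails, and it did not move over the following 0.45 s.
- **Forces:** every reading stayed under about 2 N, including at the stop.
- **Hand:** it was about 0.2 m clear of the jar when I handed in.

**One check disagreed:** the pixel comparison with the first picture gave differences of 18–21 around the tile, glue stick and stapler.
- The later pictures are brighter overall (bare desk 135 before, 158 after), which accounts for a difference of that size.
- Matching the tile's picture showed no shift at all.
- I could not repeat that match for the glue stick and stapler, because the cameras were closed after hand-in. The hand passed over that side only at about 0.24 m height, and no contact force appeared there.

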